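Refit the battery cover of an electrotherapy unit

ROBOT

A 6-joint arm with a two-finger parallel gripper is mounted at the origin on the work surface. World frame = base frame: x ahead of the robot, y to its left, z up, the work surface at z = 0. Lengths are in m, angles in rad, forces in N, time in s.
With the tool pointing down it reaches from about 0.4 to 0.825 m from the base axis. Payload 7 kg.
Tool frame: the origin (TCP) lies midway between the tips of the shut fingers; the grasp point (between the pads) lies 19 mm behind it; z points along the fingers, y is the line along which they close (so a half turn about z gives the same grasp; the last joint's range is limited). The gripper opens to 88 mm and grips with 3 to 60 N. Pads are 19 mm wide; open, the fingers measure 130 mm over their backs; the gripper's body (78 mm by 193 mm) begins 47 mm behind the grasp point.
Start: joints at [1.43, 0.359, 0.012, 0, -1.224, -0.288], TCP at [0.281, 0.614, 0.227] pointing down, gripper open.
Joint ranges: [-3.07, 3.07], [-1.43, 2.12], [-1.02, 1.25], [-3.03, 1.67], [-3.05, -0], [-3.03, 3.03]. Speed limits (rad/s): [2.39, 2.39, 3.01, 3.14, 3.14, 3.14].

INTERFACE

Orientations are given as [roll, pitch, yaw] about the fixed x, y, z axes, in that order (R = Rz(yaw) Ry(pitch) Rx(roll)).
In Python, from station import telemetry, eyes, ticket, recognise, trace gives the robot as it stands. The module is installed in compiled form; this text tells all that it offers.
- The arm moves only by the tool servo_tool, never from a script. Its argument "series" is a list that holds one entry, the list of rows, each a list of 4 numbers: the shift along the tool's x, y, z in mm, then the turn about the tool's z in rad. In form: [[[x, y, z, roll], ...]]. A call has exactly 10 rows; each row shifts and turns the commanded pose from where the row before left it, along the tool's axes as they then stand; what a row does not reach is not made up. A row lasts 1/12 s, in which the tool goes at most 41.7 mm and 7.16 degrees, less where a joint would pass 70% of its speed; a pose out of reach is approached as far as the arm can. A call is refused whole if a number of a shift passes 41.7 or a number of a turn 0.125, either way. A call with a gripper value outside its range is refused whole. "claw" is the gripper's target within -1 to 1 (shut at 1, half-way at 0, fully open at -1), set as the call begins (left out, the last holds). The fingers move at their own pace and stop on an object; "grip_force" is the grip in N (left out, the last holds). Time passes only in rows, so rows that do not move let the fingers close, or fill a call up. It gives the time, the measured TCP pose, the force, the opening and the grip force at its end, in the units of the state.
- telemetry.get_state(): the state, without advancing time (a new reading comes with each control period).
- eyes.grab_frame(name): name is "side" or "top"; returns the picture (420x560x3 uint8, red, green, blue); there is no depth.
- eyes.calibration(name): a dict with "mtx" (3x3 intrinsics, pixels), "rvec" (rotation vector, rad) and "tvec" (3), from world to camera coordinates, as OpenCV has them. Camera axes: x right, y down, z forward; pixel columns grow to the right and rows downward; lengths in m; the calibration is good to about 2 mm. A picture is of the moment at which its call begins. calibration takes no time and is no camera call.
- ticket.job_done(): hands the job in; it is judged then, once.
Trained networks look in the newest picture that a camera, given by its name, has taken for a name from the list of things; names that differ only in an ending like _2 or _b are one class to them, and where a whole thing is asked for, a point or a joint stands for the part that bears it (a point fixed in the world has none). Each returns a list of dicts, best first, with "conf" (0 to 1); they miss things now and then, are a little off and sometimes report something else, mostly with a low value. They report only what shows in the picture. A call takes as long as a camera call. They do not tell look-alikes from the thing itself.
- recognise(camera, name): "position" ([x, y, z] in m, in world coordinates, good to about 4 mm: the middle of the surface that is visible of it).
- trace(camera, name): "mask" (420x560 bool, what is visible of it).
The state is a dict: "t": time; "q": joint angles; "qd": joint speeds; "joint_efforts": joint torques, N m; "eef_pos": TCP position; "ee_rot": TCP orientation; "force": force on the tool from outside, world axes, zero at the start; "moment": the same for the moment, N m; "width": finger opening in m; "gripper_force": force on a finger pad.
Only numpy, scipy, OpenCV 4.12 (cv2) and the standard library are available. Lean on these libraries where they do the work, as an engineer would, in place of code of your own. Each camera call takes 0.05 s, during which the arm holds its last target. There are 200 camera calls.

TASK

Close the open battery bay on top of the white electrotherapy unit with the green cover: hook the cover's front tongue under the green hood of the unit, then pivot the cover down and press until its rear edge snaps under the black spring catch and it lies flat, and let go. Leave the blue cover, which belongs to another unit, where it lies.

Things in the scene. Friction and masses are not known exactly. Their poses are not given: they have to be found in the camera images.
- green_grip (a point): Green battery cover, loose, lying flat, about 70 g: plate 104 (x) x 70 (y) x 4 mm, an upright pull bar 40 (x) x 14 (y) x 32 mm on its middle, a tongue at its front (-x) edge, rear edge at x = +52. This point: on the bar's axis, 27 mm above the underside, 9 below the bar's top; grip here, fingers closing along y. Axes: x from tongue to rear, y across, z up out of the plate.
- green_lip (a point): Middle of the tip of the green cover's tongue, half-way through its thickness: 77 mm ahead (-x) of and 25 mm below green_grip, same axes. The tongue is 25 long, 40 wide, 4 mm thick, level with the plate. At the start it points within 20 degrees of towards the robot (-x of the world).
- bay (a point): Open battery bay (green rim, four cells) on a white electrotherapy unit, fixed, 196 x 170 mm, 50 mm tall. Point: centre of the flat seat on its top; the cover is home with its underside on the seat and its bar over this point. Axes: x from hood to catch, y across, z up; hood side roughly faces the robot. Low knobs (13 mm) and a display beside it, y below -74 mm.
- slot (a point): Mouth of the slot under the unit's green hood, on the seat at mid width, 55 mm ahead (-x) of bay, same axes. The mouth is 17 mm high and 62 wide; its roof slopes down to 6 mm high at the back wall, 24 mm in (-x). Hood outside: 72 wide, 22 high. The tongue goes in nose-down by 10 to 20 degrees, sliding along the seat.
- catch_nose (a point): Tip of the black sprung catch, 47 mm behind (+x) bay and 5 mm above the seat, same axes; 36 mm wide, 28 high. From here its front slopes up and back by 11 mm. The cover's rear edge pressed down on it (5 to 15 N) pushes it back, up to 14 mm, and it springs out over the plate; the cover's weight alone does not do it.
- blue_grip (a point): Blue battery cover, loose, same shape and size as the green one, for another unit: same point and axes as green_grip. Not to be moved.
Mind the look-alikes: they are no part of the job. Of the things shaped like the part that bears green_grip, the green one is meant.

How it is judged:
By the outcome, as a careful person would: the job done as asked, in the order asked, and still so for the second after the job is handed in, with the robot touching nothing.
It also fails if it takes over 35 s, if anything falls off the work surface, if the arm or the gripper's body presses on something with over 40 N, if the wrist force passes 120 N, or if a joint passes its speed limit or range.

## Working session

There is one attempt and no reset: what is moved stays moved. The work goes in short steps, Python scripts to look and compute and a tool call to move; the robot and the scene stay as the last step left them, time stands still between calls to the robot, and variables do not carry over. Pictures are saved under pics/ and viewed, at most 10 in all, crops included, and the job is handed in when it is done.

Besides the shell and the picture viewer there is one more tool, called after "Emit:" as name(argument=value, ...) on one line, values as JSON. servo_tool: Moves the arm, as the interface text tells. Its arguments: {"type":"object","properties":{"series":{"type":"array"},"claw":{"type":"number"},"grip_force":{"type":"number"}},"required":["series"]}

```bash
mkdir -p pics; python3 - <<'E'
from station import telemetry, eyes, recognise
import cv2,numpy as np
s=telemetry.get_state();print({k:np.round(v,3).tolist() for k,v in s.items()})
for c in ("side","top"):
    im=eyes.grab_frame(c);cv2.imwrite(f"pics/{c}0.png",im[...,::-1])
    k=eyes.calibration(c);R,_=cv2.Rodrigues(np.array(k["rvec"]));print(c,"cam",(-R.T@np.array(k["tvec"]).ravel()).round(3))
    for n in ("green_grip","green_lip","bay","slot","catch_nose"):
        for d in recognise(c,n):
            p=np.array(d["position"]);u,_=cv2.projectPoints(p.reshape(1,3),np.array(k["rvec"]),np.array(k["tvec"]),np.array(k["mtx"]),None)
            print(c,n,round(d["conf"],2),p.round(4),u.ravel().round())
E
```

```text
{'t': 0.0, 'q': [1.43, 0.359, 0.011, -0.0, -1.224, -0.288], 'qd': [0.0, -0.0, 0.0, -0.001, -0.001, -0.001], 'joint_efforts': [0.001, -58.273, 29.306, 6.997, 0.007, -0.0], 'eef_pos': [0.28, 0.613, 0.226], 'ee_rot': [3.14, -0.0, -0.429], 'force': [-0.09, -0.489, 0.269], 'moment': [-0.004, 0.064, -0.046], 'gripper_force': 0.0, 'width': 0.088}
side cam [0.029 0.462 0.56 ]
side green_grip 0.91 [0.5007 0.0914 0.0055] [245. 247.]
side green_grip 0.91 [ 0.3328 -0.021   0.0006] [351. 267.]
side green_grip 0.56 [0.2734 0.218  0.0029] [279. 367.]
side green_lip 0.68 [ 0.2718  0.2209 -0.0018] [278. 371.]
side green_lip 0.66 [ 0.3327 -0.0187  0.0066] [351. 265.]
side green_lip 0.55 [0.4976 0.0884 0.0065] [248. 247.]
side bay 0.68 [ 0.5293 -0.1356  0.0529] [317. 176.]
side slot 0.66 [ 0.532  -0.1335  0.0493] [315. 177.]
side catch_nose 0.73 [ 0.5347 -0.1361  0.0527] [315. 175.]
top cam [0.361 0.048 0.861]
top green_grip 0.73 [0.5096 0.0853 0.0012] [244. 190.]
top green_grip 0.69 [0.281  0.2075 0.0055] [167. 331.]
top green_grip 0.64 [ 0.3487 -0.0238  0.0012] [311. 287.]
top green_lip 0.83 [ 0.3443 -0.0202  0.0041] [309. 290.]
top green_lip 0.81 [0.5063 0.0863 0.0058] [243. 191.]
top green_lip 0.63 [0.287  0.2096 0.0023] [166. 327.]
top bay 0.96 [ 0.5538 -0.1573  0.0519] [397. 155.]
top slot 0.64 [ 0.5583 -0.1552  0.0531] [395. 152.]
top catch_nose 0.9 [ 0.5554 -0.1559  0.0477] [395. 155.]
top catch_nose 0.17 [0.5048 0.0866 0.0035] [243. 192.]
```

View pics/side0.png

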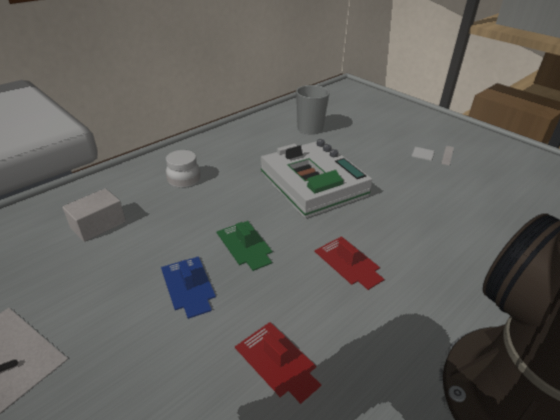

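View pics/top0.png

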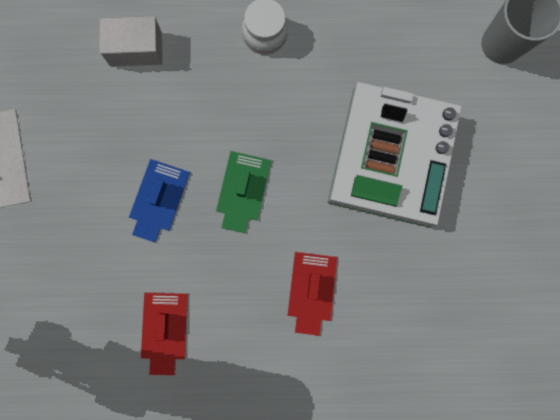

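The top view shows the green cover at (244,190). The look-alikes are blue (160,200) and red (165,333) and (313,290). I choose the green one. The unit is at (395,155), with its green hood at (376,190) and its black catch at (393,113). I'll check this in a close crop.

```bash
python3 - <<'E'
import cv2
a=cv2.imread("pics/top0.png")[70:250,200:480]
cv2.imwrite("pics/crop0.png",cv2.resize(a,(784,504),interpolation=cv2.INTER_CUBIC))
E
```

```text
(no output)
```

View pics/crop0.png

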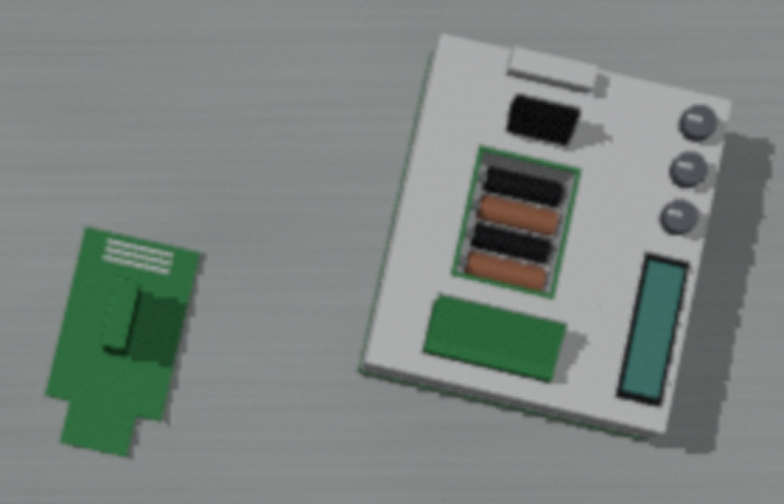

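```bash
cat > fit.py <<'E'
import cv2,numpy as np
from scipy.optimize import minimize
from station import eyes
K={c:{k:np.array(v,float) for k,v in eyes.calibration(c).items()} for c in("top","side")}
def proj(c,P): return cv2.projectPoints(np.asarray(P,float).reshape(-1,1,3),K[c]["rvec"],K[c]["tvec"],K[c]["mtx"],None)[0].reshape(-1,2)
def box(x0,x1,y0,y1,z0,z1): return np.array([[x,y,z] for x in(x0,x1) for y in(y0,y1) for z in(z0,z1)])/1000
def place(P,p,yaw,z=0):
    c,s=np.cos(yaw),np.sin(yaw); return P@np.array([[c,s,0],[-s,c,0],[0,0,1]])+[p[0],p[1],z]
def sil(c,parts,S=4):
    m=np.zeros((420*S,560*S),np.uint8)
    for P in parts:
        h=cv2.convexHull(((proj(c,P)+.5)*S).astype(np.float32)); cv2.fillPoly(m,[np.round(h).astype(np.int32)],1)
    return cv2.resize(m.astype(np.float32),(560,420),interpolation=cv2.INTER_AREA)
def green(c,im,seed):
    h=cv2.cvtColor(im,cv2.COLOR_RGB2HSV); m=((h[...,0]>50)&(h[...,0]<75)&(h[...,1]>110)).astype(np.uint8)
    n,l=cv2.connectedComponents(m,connectivity=4); u=np.round(proj(c,[seed])[0]).astype(int)
    w=l[u[1]-4:u[1]+5,u[0]-4:u[0]+5]; w=w[w>0]; return (l==np.bincount(w).argmax()).astype(np.float32)
def fit(masks,model,x0,scale):
    f=lambda v:sum(np.abs(sil(c,model(v))-m).sum()/m.sum() for c,m in masks.items())
    best=None
    for _ in range(3):
        s=np.vstack([x0]+[np.array(x0)+np.eye(len(x0))[i]*scale[i] for i in range(len(x0))])
        r=minimize(f,x0,method="Nelder-Mead",options=dict(initial_simplex=s,xatol=1e-4,fatol=1e-4,maxiter=250)); x0=r.x
    return r.x,r.fun
COVER=[box(-52,52,-35,35,0,4),box(-77,-52,-20,20,0,4),box(-20,20,-7,7,4,36)]
E
python3 - <<'E'
from fit import *
im={c:cv2.imread(f"pics/{c}0.png")[...,::-1].copy() for c in K}
for cs in (("top","side"),("top",),("side",)):
    mk={c:green(c,im[c],[.505,.087,.004]) for c in cs}
    print("cover",cs,[int(m.sum()) for m in mk.values()],*[np.round(q,4) for q in fit(mk,lambda v:[place(P,v,v[2]) for P in COVER],[.505,.087,-.2],[.01,.01,.1])])
# hood: x,y of bay, yaw, hood length, 
px=lambda c,u,z:None
def ray(c,u,z):
    R,_=cv2.Rodrigues(K[c]["rvec"]);d=R.T@np.linalg.inv(K[c]["mtx"])@[*u,1];o=-R.T@K[c]["tvec"].ravel();return o+d*(z-o[2])/d[2]
h0=ray("top",(376,190),.07);print("hood",h0.round(3),"rim ctr",ray("top",(200+517/2.8,70+222/2.8),.05).round(4))
for z in(.05,):
  for cs in (("top","side"),("top",),("side",)):
    mk={c:green(c,im[c],h0) for c in cs}
    mod=lambda v:[place(box(-55-v[3]*1000,-55,-36,36,0,22),v,v[2],z)]
    a=h0[:2]+.07*np.array([np.cos(-.2),np.sin(-.2)])
    print("bay",cs,[int(m.sum()) for m in mk.values()],*[np.round(q,4) for q in fit(mk,mod,[*a,-.2,.03],[.01,.01,.1,.005])])
E
```

```text
cover ('top', 'side') [2602, 1168] [ 0.5182  0.0845 -0.2292] 0.5734
cover ('top',) [2602] [ 0.5166  0.0862 -0.2265] 0.1696
cover ('side',) [1168] [ 0.5208  0.0811 -0.2564] 0.377
hood [ 0.496 -0.119  0.07 ] rim ctr [ 0.5641 -0.1393  0.05  ]
bay ('top', 'side') [932, 329] [ 0.563  -0.1379 -0.2386  0.0168] 0.7224
bay ('top',) [932] [ 0.5633 -0.1362 -0.2466  0.0265] 0.0877
bay ('side',) [329] [ 0.5595 -0.1448 -0.2818  0.0089] 0.1698
```

```bash
python3 - <<'E'
s=open('fit.py').read()
a=s.index("    h=cv2.cvtColor");b=s.index("    n,l=")
s=s[:a]+"    i=im.astype(int); g=i[...,1]; m=((g>1.35*i[...,0])&(g>1.2*i[...,2])&(g>18)).astype(np.uint8)\n"+s[b:]
open('fit.py','w').write(s)
E
python3 - <<'E'
from fit import *
im={c:cv2.imread(f"pics/{c}0.png")[...,::-1].copy() for c in K}
out=[]
for cs in (("top","side"),("top",),("side",)):
    mk={c:green(c,im[c],[.505,.087,.004]) for c in cs}
    v,f=fit(mk,lambda v:[place(P,v,v[2]) for P in COVER],[.515,.086,-.22],[.01,.01,.1]);print("cover",cs,[int(m.sum()) for m in mk.values()],v.round(4),round(f,3))
    if len(cs)==2:
        V=v;M=dict(mk)
h0=np.array([.496,-.119,.07])
for cs in (("top","side"),("top",),("side",)):
    mk={c:green(c,im[c],h0) for c in cs}
    mod=lambda v:[place(box(-55-v[3]*1000,-55,-36,36,0,22),v,v[2],.05)]
    v,f=fit(mk,mod,[.564,-.137,-.23,.027],[.01,.01,.1,.005]);print("bay",cs,[int(m.sum()) for m in mk.values()],v.round(4),round(f,3))
    if len(cs)==2: B=v;H=dict(mk)
rows=[]
for c,(x,y) in dict(top=(200,80),side=(190,140)).items():
    i=im[c].copy()
    for P,col in [(place(P,V,V[2]),(255,255,0)) for P in COVER]+[(place(box(-55-B[3]*1000,-55,-36,36,0,22),B,B[2],.05),(255,0,0))]+[(place(box(-55,52,-35,35,0,0),B,B[2],.05),(0,0,255))]:
        pass
    j=cv2.resize(i[y:y+150,x:x+240],None,fx=3.2,fy=3.2,interpolation=cv2.INTER_CUBIC)[:300 if 0 else None]
    for P,col in [(place(P,V,V[2]),(255,255,0)) for P in COVER]+[(place(box(-55-B[3]*1000,-55,-36,36,0,22),B,B[2],.05),(255,0,0)),(place(box(-52,52,-35,35,0,0.01),B,B[2],.05),(0,0,255)),(place(box(47,60,-18,18,0,28),B,B[2],.05),(255,0,255))]:
        q=((proj(c,P)+.5-[x,y])*3.2).astype(np.float32)
        cv2.polylines(j,[cv2.convexHull(q).astype(np.int32)],True,col,1)
    rows.append(cv2.resize(j,None,fx=.8,fy=.6*1.33*.78))
cv2.imwrite("pics/ov0.png",np.vstack(rows)[:600,:,::-1])
print(np.vstack(rows).shape)
E
```

```text
cover ('top', 'side') [2799, 1491] [ 0.5178  0.0844 -0.2363] 0.256
cover ('top',) [2799] [ 0.5175  0.0857 -0.2297] 0.096
cover ('side',) [1491] [ 0.5198  0.0817 -0.2301] 0.089
bay ('top', 'side') [996, 501] [ 0.5639 -0.1379 -0.245   0.0276] 0.28
bay ('top',) [996] [ 0.5635 -0.1376 -0.2391  0.0279] 0.061
bay ('side',) [501] [ 0.5642 -0.1428 -0.2523  0.0246] 0.119
(598, 614, 3)
```

View pics/ov0.png

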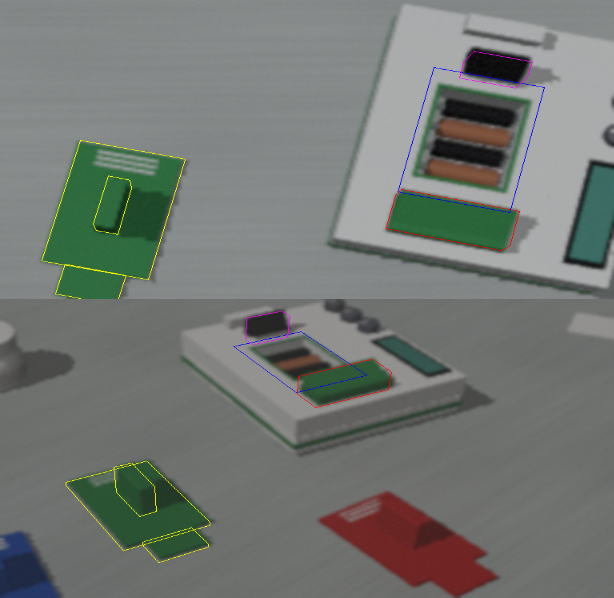

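The overlay fits both cover and unit. The cover is at about (0.518, 0.085) with yaw -0.232. The bay is at about (0.564, -0.138, 0.05) with yaw -0.243. Next I move over the cover.

Emit:
servo_tool(series=[[[0,0,20,-0.1],[0,0,20,-0.097],[23.5,30.7,0,0],[23.5,30.7,0,0],[23.5,30.7,0,0],[23.5,30.7,0,0],[23.5,30.7,0,0],[23.5,30.7,0,0],[23.5,30.7,0,0],[23.5,30.7,0,0]]], claw=-1)

```text
t: 1.43
eef_pos: [0.4076, 0.3299, 0.1869]
ee_rot: [-3.141, -0.0, -0.231]
force: [1.5, 0.5, 0.2]
width: 0.0877
gripper_force: 0.0
```

Emit:
servo_tool(series=[[[23.5,30.7,0,0],[23.5,30.7,0,0],[23.5,30.7,0,0],[23.5,30.7,0,0],[23.5,30.7,0,0],[23.5,30.7,0,0],[23.5,30.7,0,0],[0,0,35,0],[0,0,35,0],[0,0,0,0]]])

```text
t: 2.27
eef_pos: [0.5143, 0.0822, 0.1111]
ee_rot: [3.137, 0.008, -0.235]
force: [-1.8, -0.7, -0.3]
width: 0.0878
gripper_force: 0.0
```

Emit:
servo_tool(series=[[[0,0,20,0],[0,0,20,0],[0,0,20,0],[0,0,15,0],[0,0,0,0],[0,0,0,0],[0,0,0,0],[0,0,0,0],[0,0,0,0],[0,0,0,0]]])

```text
t: 3.1
eef_pos: [0.5184, 0.085, 0.0425]
ee_rot: [-3.141, -0.001, -0.232]
force: [-0.1, 0.6, 0.6]
width: 0.0873
gripper_force: 0.0
```

```bash
python3 - <<'E'
from station import eyes
import cv2
a=eyes.grab_frame("side")[180:300,170:330]
cv2.imwrite("pics/side1.png",cv2.resize(a,(640,480),interpolation=cv2.INTER_CUBIC)[...,::-1])
E
```

```text
(no output)
```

View pics/side1.png

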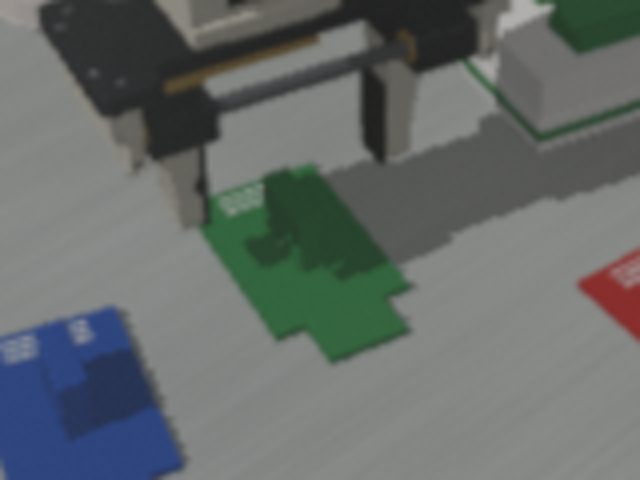

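The fingers straddle the green bar (around (280,210) in the crop). I descend and grip.

Emit:
servo_tool(series=[[[0,0,17,0],[0,0,17,0],[0,0,0,0],[0,0,0,0],[0,0,0,0],[0,0,0,0],[0,0,0,0],[0,0,0,0],[0,0,0,0],[0,0,0,0]]], claw=-0.9)

```text
t: 3.98
eef_pos: [0.5181, 0.0848, 0.0079]
ee_rot: [-3.141, -0.0, -0.232]
force: [0.3, 0.3, -0.4]
width: 0.0832
gripper_force: 0.0
```

Emit:
servo_tool(series=[[[0,0,0,0],[0,0,0,0],[0,0,0,0],[0,0,0,0],[0,0,0,0],[0,0,0,0],[0,0,0,0],[0,0,0,0],[0,0,0,0],[0,0,0,0]]], claw=1, grip_force=10)

```text
t: 4.82
eef_pos: [0.5179, 0.0847, 0.0076]
ee_rot: [3.142, 0.0, -0.232]
force: [0.7, 1.0, 0.3]
width: 0.0226
gripper_force: 0.0
```

Emit:
servo_tool(series=[[[0,0,0,0],[0,0,0,0],[0,0,0,0],[0,0,0,0],[0,0,-10,0],[0,0,-20,0],[0,0,-30,0],[0,0,-30,0],[0,0,-30,0],[0,0,0,0]]])

```text
t: 5.65
eef_pos: [0.5212, 0.0859, 0.1343]
ee_rot: [-3.136, -0.008, -0.231]
force: [1.1, 0.6, -0.6]
width: 0.0137
gripper_force: 10.0
```

```bash
python3 - <<'E'
from station import eyes,telemetry
import cv2,numpy as np
s=telemetry.get_state();print({k:np.round(s[k],4).tolist() for k in("t","eef_pos","force","width","gripper_force")})
im=eyes.grab_frame("side");cv2.imwrite("pics/side2f.png",im[...,::-1])
cv2.imwrite("pics/side2.png",cv2.resize(im[120:290,150:390],(792,561),interpolation=cv2.INTER_CUBIC)[...,::-1])
E
```

```text
{'t': 5.65, 'eef_pos': [0.5212, 0.0859, 0.1343], 'force': [1.1426, 0.5742, -0.6378], 'width': 0.0137, 'gripper_force': 9.9998}
```

View pics/side2.png

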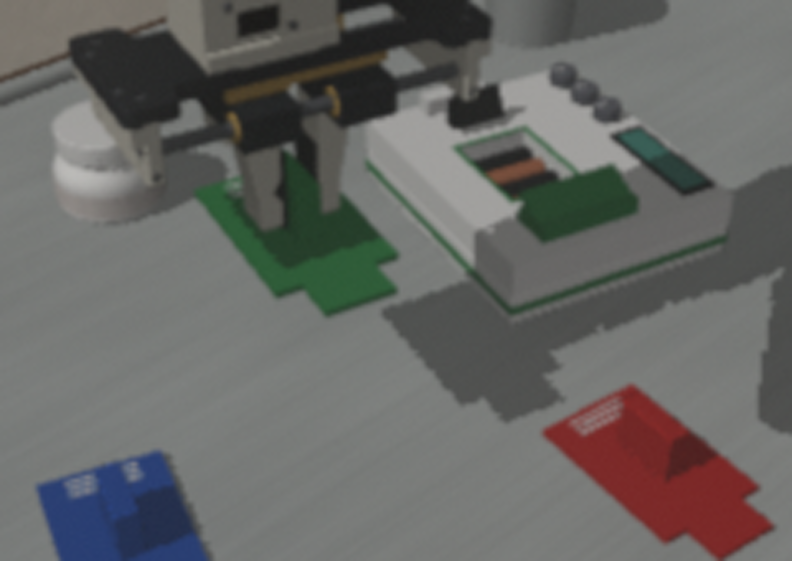

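The cover is held level. Now I carry it to about 30 mm behind home over the bay. The rear will overhang the catch top, so lowering it should tip the nose down about 16°.

Emit:
servo_tool(series=[[[18,29.5,0,0],[18,29.5,0,0],[18,29.5,0,0],[18,29.5,0,0],[18,29.5,0,0],[18,29.5,0,0],[18,29.5,0,0.01],[0,0,0,0],[0,0,0,0],[0,0,0,0]]])

```text
t: 6.53
eef_pos: [0.5923, -0.1454, 0.1267]
ee_rot: [3.141, 0.002, -0.243]
force: [0.1, 0.3, -1.4]
width: 0.0137
gripper_force: 10.0
```

```bash
cat >> fit.py <<'E'
def pitch_fit(im,pos,yaw,cams=("side","top")):
    """tilt (nose down +, deg) and x-slip (mm) of the held cover; pos = grip point"""
    out={}
    for c in cams:
        g=green(c,im[c],place(np.array([[-.045,0,-.025]]),pos,yaw,pos[2])[0])
        def mod(v):
            t=v[0];R=np.array([[np.cos(t),0,np.sin(t)],[0,1,0],[-np.sin(t),0,np.cos(t)]]) # rot about y by t ; nose down = negative
            return [place((P-[0,0,.027])@R.T+[v[1],v[2],v[3]],pos,yaw,pos[2]) for P in COVER]
        v,f=fit({c:g},mod,[-.05,0,0,0],[.1,.003,.003,.003]);out[c]=(round(-np.degrees(v[0]),1),(v[1:]*1000).round(1),round(f,3),int(g.sum()))
    return out
E
python3 - <<'E'
from fit import *
from station import telemetry
s=telemetry.get_state();p=np.array(s["eef_pos"]);print(p.round(4),np.round(s["ee_rot"],3),np.round(s["force"],1))
im={c:eyes.grab_frame(c) for c in K}
for c in K: cv2.imwrite(f"pics/{c}3.png",im[c][...,::-1])
print(pitch_fit(im,p+[0,0,-.019*-1],s["ee_rot"][2]))
E
```

```text
[ 0.5923 -0.1454  0.1267] [ 3.141e+00  2.000e-03 -2.430e-01] [ 0.1  0.3 -1.4]Traceback (most recent call last):
  File "<stdin>", line 6, in <module>
  File "fit.py", line 30, in pitch_fit
    g=green(c,im[c],place(np.array([[-.045,0,-.025]]),pos,yaw,pos[2])[0])
  File "fit.py", line 17, in green
    w=l[u[1]-4:u[1]+5,u[0]-4:u[0]+5]; w=w[w>0]; return (l==np.bincount(w).argmax()).astype(np.float32)
                                                           ~~~~~~~~~~~~~~~~~~~~~^^
ValueError: attempt to get argmax of an empty sequence
```

Emit:
servo_tool(series=[[[0,0,12,0],[0,0,15,0],[0,0,11,0],[0,0,2,0],[0,0,1.5,0],[0,0,1.5,0],[0,0,1.5,0],[0,0,1.5,0],[0,0,0,0],[0,0,0,0]]])

```text
t: 7.47
eef_pos: [0.5938, -0.145, 0.0825]
ee_rot: [-3.141, -0.002, -0.242]
force: [-1.2, 1.8, 4.9]
width: 0.0139
gripper_force: 10.0
```

```bash
cat > look.py <<'E'
import sys
from fit import *
from station import telemetry
s=telemetry.get_state();print({k:np.round(s[k],4).tolist() for k in("t","eef_pos","force","moment","width","gripper_force")})
im=eyes.grab_frame("side")
a=im[100:230,220:400]
j=cv2.resize(a,None,fx=4.4,fy=4.4,interpolation=cv2.INTER_CUBIC);j=cv2.convertScaleAbs(j,alpha=1.6)
cv2.imwrite(f"pics/{sys.argv[1]}.png",j[...,::-1])
E
python3 look.py side4
```

```text
{'t': 7.4667, 'eef_pos': [0.5938, -0.145, 0.0825], 'force': [-1.2161, 1.8485, 4.8942], 'moment': [0.8704, 0.3333, 0.0939], 'width': 0.0139, 'gripper_force': 10.0014}
```

View pics/side4.png

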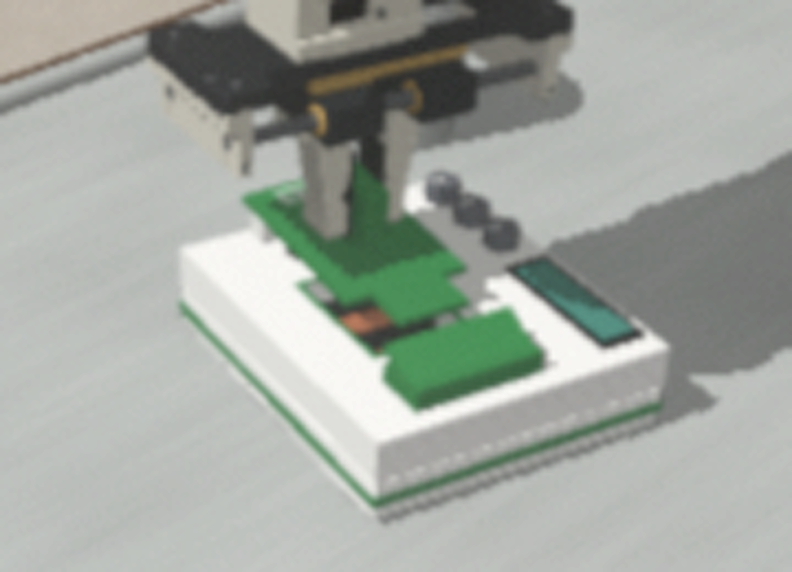

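The cover is on the catch with about 5 N, and the nose (480,300) is still above the seat. I estimate the tilt numerically.

```bash
cat > tilt.py <<'E'
from fit import *
from station import telemetry
def tilt():
    s=telemetry.get_state();p=np.array(s["eef_pos"])+[0,0,.019];yaw=s["ee_rot"][2];c="side"
    i=eyes.grab_frame(c).astype(int);g=((i[...,1]>1.35*i[...,0])&(i[...,1]>1.2*i[...,2])&(i[...,1]>18)).astype(np.float32)
    # restrict to cover: drop the hood box of the unit, the rim hidden or small; compare plate+tongue outside fingers
    hood=sil(c,[place(box(-83,-55,-36,36,0,22),(.564,-.141),-.243,.05)])>0.02
    hood=cv2.dilate(hood.astype(np.uint8),np.ones((3,3)))>0
    best=[]
    for t in np.radians(np.arange(-6,26,1)):
        R=np.array([[np.cos(t),0,-np.sin(t)],[0,1,0],[np.sin(t),0,np.cos(t)]])
        for dx in range(-6,7,2):
            for dy in (-4,-2,0):
                m=sil(c,[place((P-[0,0,.027])@R.T+[dx/1e3,dy/1e3,0],p,yaw,p[2]) for P in COVER[:2]],2)
                w=~hood; best.append(((np.abs(m-g)*w)[100:230,220:400].sum(),round(np.degrees(t)),dx,dy))
    best.sort();return best[:5]
if __name__=="__main__": print(tilt())
E
python3 tilt.py
```

```text
[(np.float32(323.25), 2, 2, -2), (np.float32(324.25), 1, 0, -2), (np.float32(324.75), 1, 2, -2), (np.float32(325.5), 3, 4, -4), (np.float32(325.75), 2, 2, -4)]
```

Emit:
servo_tool(series=[[[0,0,1,0],[0,0,1,0],[0,0,1,0],[0,0,1,0],[0,0,0,0],[0,0,0,0],[0,0,0,0],[0,0,0,0],[0,0,0,0],[0,0,0,0]]], grip_force=7)

```text
t: 8.4
eef_pos: [0.5928, -0.1454, 0.0774]
ee_rot: [3.141, 0.001, -0.242]
force: [-1.3, 0.9, 1.9]
width: 0.0138
gripper_force: 7.0
```

```bash
python3 look.py side5; python3 tilt.py
```

```text
{'t': 8.4, 'eef_pos': [0.5928, -0.1454, 0.0774], 'force': [-1.347, 0.8683, 1.901], 'moment': [0.1382, 0.5898, -0.0018], 'width': 0.0138, 'gripper_force': 6.9988}
[(np.float32(369.0), 10, 4, -2), (np.float32(370.0), 9, -4, 0), (np.float32(371.0), 8, 0, -2), (np.float32(371.5), 8, -2, -2), (np.float32(372.25), 9, -6, 0)]
```

View pics/side5.png

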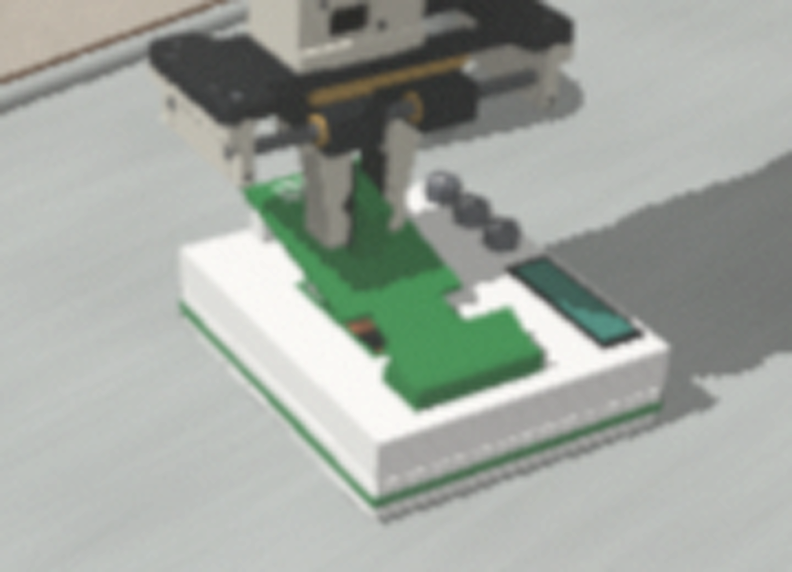

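The nose has tipped down to about 10° or more, with the tongue just before the hood. I lower slightly more until the tongue meets the seat.

Emit:
servo_tool(series=[[[0,0,0.5,0],[0,0,0.5,0],[0,0,0.5,0],[0,0,0,0],[0,0,0,0],[0,0,0,0],[0,0,0,0],[0,0,0,0],[0,0,0,0],[0,0,0,0]]])

```text
t: 9.33
eef_pos: [0.5931, -0.1453, 0.0761]
ee_rot: [3.142, 0.0, -0.242]
force: [-2.9, -0.7, 2.8]
width: 0.0138
gripper_force: 7.0
```

```bash
python3 tilt.py; python3 look.py side6
```

```text
[(np.float32(364.5), 8, -4, 0), (np.float32(365.25), 9, -4, 0), (np.float32(366.5), 10, 4, -2), (np.float32(367.25), 9, 4, -2), (np.float32(368.0), 7, -2, 0)]
{'t': 9.3833, 'eef_pos': [0.5931, -0.1453, 0.076], 'force': [-1.8011, -1.3974, 4.1785], 'moment': [-0.4627, 0.6905, -0.0805], 'width': 0.0142, 'gripper_force': 7.0446}
```

Emit:
servo_tool(series=[[[-3,0,0,0],[-3,0,0,0],[-3,0,0,0],[-3,0,0,0],[-3,0,0,0],[-3,0,0,0],[-3,0,0,0],[-3,0,0,0],[0,0,0,0],[0,0,0,0]]], grip_force=10)

```text
t: 10.27
eef_pos: [0.5698, -0.1394, 0.0762]
ee_rot: [-3.142, -0.0, -0.242]
force: [0.0, -0.7, -0.8]
width: 0.014
gripper_force: 10.0
```

```bash
python3 look.py side7
```

```text
{'t': 10.2667, 'eef_pos': [0.5698, -0.1394, 0.0762], 'force': [0.0077, -0.6677, -0.818], 'moment': [0.0332, 0.0097, -0.0845], 'width': 0.014, 'gripper_force': 10.0324}
```

View pics/side7.png

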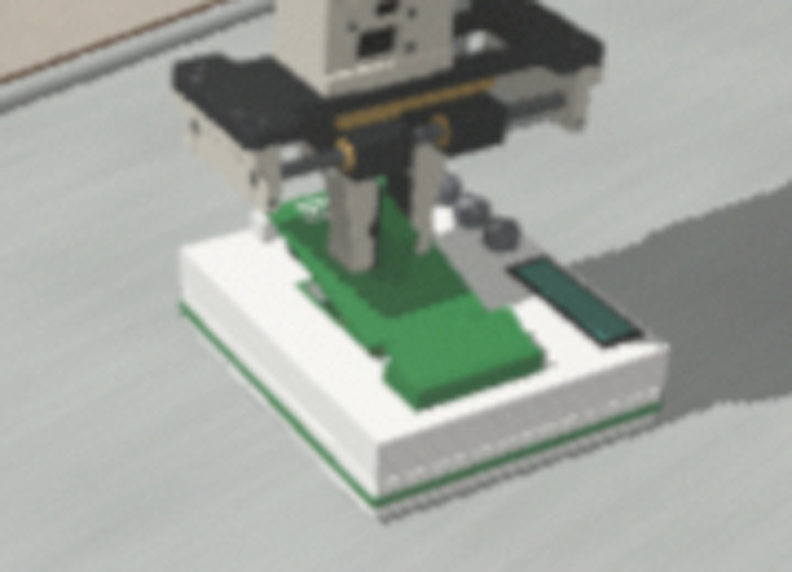

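No contact force appears, and the tongue runs under the hood, whose top edge is unbroken. I slide further in.

Emit:
servo_tool(series=[[[-2,0,0,0],[-2,0,0,0],[-2,0,0,0],[-2,0,0,0],[-1.5,0,0,0],[-1.5,0,0,0],[-1,0,0,0],[0,0,0,0],[0,0,0,0],[0,0,0,0]]])

```text
t: 11.15
eef_pos: [0.5582, -0.1366, 0.0761]
ee_rot: [-3.142, -0.0, -0.242]
force: [-0.3, 0.0, -0.4]
width: 0.0145
gripper_force: 10.0
```

Emit:
servo_tool(series=[[[-1,0,0,0],[-1,0,0,0],[-1,0,0,0],[-1,0,0,0],[0,0,0,0],[0,0,0,0],[0,0,0,0],[0,0,0,0],[0,0,0,0],[0,0,0,0]]])

```text
t: 11.98
eef_pos: [0.557, -0.136, 0.0774]
ee_rot: [-3.141, -0.005, -0.241]
force: [6.1, -2.9, 1.2]
width: 0.0141
gripper_force: 10.1
```

```bash
python3 look.py side8; python3 tilt.py
```

```text
{'t': 11.9833, 'eef_pos': [0.557, -0.136, 0.0774], 'force': [6.1099, -2.8982, 1.2255], 'moment': [-1.3038, -2.2488, 0.0644], 'width': 0.0141, 'gripper_force': 10.0795}
[(np.float32(349.75), 5, -6, -2), (np.float32(351.0), 6, -6, -2), (np.float32(352.75), 7, -6, 0), (np.float32(354.75), 9, -6, 0), (np.float32(355.25), 8, -6, 0)]
```

The tongue meets the slot's back wall with 6 N at the expected depth. I relieve that, then pivot down along the arc.

Emit:
servo_tool(series=[[[2,0,0,0],[1,0,1.5,0],[1,0,1.5,0],[1,0,1.5,0],[0.8,0,1.5,0],[0.8,0,1.5,0],[0.8,0,1.5,0],[0,0,0,0],[0,0,0,0],[0,0,0,0]]], grip_force=30)

```text
t: 12.92
eef_pos: [0.5616, -0.1374, 0.0673]
ee_rot: [3.142, -0.0, -0.242]
force: [1.2, -0.9, 4.9]
width: 0.0136
gripper_force: 30.0
```

```bash
python3 look.py side9; python3 tilt.py
```

```text
{'t': 12.9167, 'eef_pos': [0.5616, -0.1374, 0.0673], 'force': [1.1768, -0.944, 4.9089], 'moment': [0.0278, -0.2714, -0.0004], 'width': 0.0136, 'gripper_force': 30.0004}
[(np.float32(302.25), 2, -6, -2), (np.float32(303.75), -2, -6, -2), (np.float32(304.5), 2, -6, -4), (np.float32(305.0), 4, -6, -2), (np.float32(305.5), 1, -6, -4)]
```

Emit:
servo_tool(series=[[[0.6,0,1.5,0],[0.6,0,1.5,0],[0.5,0,1.5,0],[0.5,0,1.5,0],[0.4,0,1.5,0],[0,0,1,0],[0,0,0,0],[0,0,0,0],[0,0,0,0],[0,0,0,0]]])

```text
t: 13.85
eef_pos: [0.5646, -0.1381, 0.0592]
ee_rot: [-3.142, -0.001, -0.241]
force: [2.3, 0.2, 7.5]
width: 0.014
gripper_force: 30.0
```

```bash
python3 look.py side10
```

```text
{'t': 13.85, 'eef_pos': [0.5646, -0.1381, 0.0592], 'force': [2.274, 0.1916, 7.5055], 'moment': [-0.0558, -0.1832, -0.0303], 'width': 0.014, 'gripper_force': 30.0008}
```

Emit:
servo_tool(series=[[[0,0,1,0],[0,0,1,0],[0,0,1,0],[0,0,1,0],[0,0,1,0],[0,0,0,0],[0,0,0,0],[0,0,0,0],[0,0,0,0],[0,0,0,0]]])

```text
t: 14.73
eef_pos: [0.5651, -0.1382, 0.0553]
ee_rot: [-3.141, -0.002, -0.241]
force: [-0.7, 0.8, 15.8]
width: 0.0141
gripper_force: 30.0
```

Emit:
servo_tool(series=[[[0,0,1,0],[0,0,1,0],[0,0,1,0],[0,0,0,0],[0,0,0,0],[0,0,0,0],[0,0,0,0],[0,0,0,0],[0,0,0,0],[0,0,0,0]]])

```text
t: 15.57
eef_pos: [0.5653, -0.1382, 0.0549]
ee_rot: [-3.142, -0.004, -0.24]
force: [-9.3, 4.4, 38.9]
width: 0.0139
gripper_force: 30.0
```

```bash
python3 look.py side11; python3 tilt.py
```

```text
{'t': 15.5667, 'eef_pos': [0.5653, -0.1382, 0.0549], 'force': [-9.3306, 4.3827, 38.88], 'moment': [1.6673, 3.6816, -0.028], 'width': 0.0139, 'gripper_force': 30.004}
[(np.float32(279.5), -4, -6, -4), (np.float32(280.25), -5, -6, -4), (np.float32(283.0), -6, -6, -4), (np.float32(284.5), -5, -4, -4), (np.float32(285.0), 2, -4, -4)]
```

View pics/side11.png

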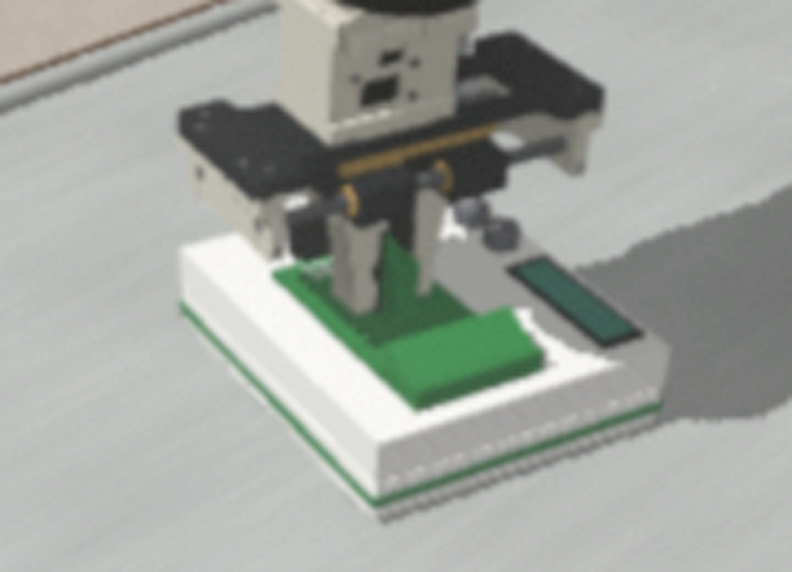

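The cover lies flat and resists stiffly: 39 N with no further travel. I relieve the press, open and retreat. All 10 views are used, so the rest of the checks are numeric.

Emit:
servo_tool(series=[[[0,0,-2,0],[0,0,-2,0],[0,0,-1,0],[0,0,0,0],[0,0,0,0],[0,0,0,0],[0,0,0,0],[0,0,0,0],[0,0,0,0],[0,0,0,0]]], grip_force=10)

```text
t: 16.5
eef_pos: [0.5648, -0.1381, 0.0555]
ee_rot: [-3.141, -0.001, -0.242]
force: [5.0, -2.7, 0.9]
width: 0.0142
gripper_force: 10.0
```

Emit:
servo_tool(series=[[[0,0,0,0],[0,0,0,0],[0,0,0,0],[0,0,0,0],[0,0,0,0],[0,0,0,0],[0,0,-15,0],[0,0,-25,0],[0,0,-30,0],[0,0,-30,0]]], claw=0)

```text
t: 17.33
eef_pos: [0.5633, -0.1381, 0.1562]
ee_rot: [3.141, 0.002, -0.242]
force: [0.8, -0.6, -1.3]
width: 0.0439
gripper_force: 0.0
```

Emit:
servo_tool(series=[[[-20,-25,-20,0],[-20,-25,-20,0],[-20,-30,0,0],[-20,-30,0,0],[-20,-30,0,0],[-20,-30,0,0],[0,-30,0,0],[0,-30,0,0],[0,0,0,0],[0,0,0,0]]])

```text
t: 18.17
eef_pos: [0.5025, 0.1153, 0.1954]
ee_rot: [3.141, 0.0, -0.24]
force: [-0.8, -0.4, -0.3]
width: 0.0436
gripper_force: 0.0
```

```bash
python3 - <<'E'
from fit import *
from station import telemetry
s=telemetry.get_state();print({k:np.round(s[k],3).tolist() for k in("t","eef_pos","force","width")})
im={c:eyes.grab_frame(c) for c in K}
B=(.5637,-.1385)
for c in K:
    cv2.imwrite(f"pics/{c}12.png",im[c][...,::-1])
    b=(B[0],-.1375) if c=="top" else (.5642,-.1428)
    i=im[c].astype(int);g=((i[...,1]>1.35*i[...,0])&(i[...,1]>1.2*i[...,2])&(i[...,1]>18)).astype(np.float32)
    roi=cv2.dilate(sil(c,[place(box(-100,66,-60,60,0,45),b,-.243,.05)]),np.ones((3,3)))>0
    r=[]
    for t in np.radians(np.arange(-4,17,1)):
        R=np.array([[np.cos(t),0,-np.sin(t)],[0,1,0],[np.sin(t),0,np.cos(t)]])
        for dx in range(-6,13,2):
            # pivot about tongue tip on the seat
            parts=[place((P+[.077,0,0])@R.T+[-.077+dx/1e3,0,0],b,-.243,.05) for P in COVER]+[place(box(-83,-55,-36,36,0,22),b,-.243,.05)]
            r.append((round(float((np.abs(sil(c,parts,3)-g)*roi).sum()),1),round(np.degrees(t)),dx))
    r.sort();print(c,int((g*roi).sum()),r[:4])
E
```

```text
{'t': 18.167, 'eef_pos': [0.502, 0.115, 0.195], 'force': [-0.778, -0.369, -0.344], 'width': 0.044}
top 3584 [(341.8, -4, 2), (354.0, -3, 2), (369.3, -3, 0), (375.6, -2, 0)]
side 1147 [(172.0, -2, 0), (172.2, -3, 6), (173.0, -3, 4), (174.4, -2, -2)]
```

```bash
python3 - <<'E'
from fit import *
b=(.5635,-.1376)
for f,c,b in(("top0","top",b),("top12","top",b),("side0","side",(.5642,-.1428)),("side12","side",(.5642,-.1428))):
    i=cv2.imread(f"pics/{f}.png").astype(np.float32)
    xs=np.arange(30,76,2)
    for y in(0,28):
        P=np.array([place(np.array([[x/1e3,y/1e3,.004]]),b,-.243,.05)[0] for x in xs]);u=proj(c,P)
        v=cv2.remap(i,u[:,:1].astype(np.float32),u[:,1:].astype(np.float32),cv2.INTER_LINEAR)[:,0]
        print(f,y," ".join(f"{x}:{int(a[2])},{int(a[1])}" for x,a in zip(xs,v)))
E
```

```text
top0 0 30:74,75 32:77,78 34:73,78 36:56,85 38:85,118 40:148,158 42:168,170 44:170,171 46:161,162 48:119,120 50:56,58 52:18,20 54:15,15 56:14,14 58:14,13 60:14,13 62:14,14 64:17,17 66:13,13 68:16,14 70:18,16 72:54,54 74:130,131
top0 28 30:64,103 32:58,100 34:60,100 36:56,102 38:86,120 40:144,155 42:168,170 44:170,171 46:170,171 48:170,170 50:170,170 52:169,171 54:169,171 56:170,171 58:170,171 60:170,171 62:170,171 64:170,171 66:170,171 68:170,171 70:170,172 72:169,171 74:170,171
top12 0 30:69,141 32:69,136 34:119,156 36:165,180 38:117,155 40:150,173 42:147,172 44:131,162 46:163,179 48:93,136 50:31,63 52:22,23 54:19,19 56:20,21 58:23,20 60:23,21 62:20,20 64:22,21 66:23,22 68:22,23 70:28,26 72:71,72 74:162,163
top12 28 30:60,134 32:60,134 34:60,134 36:59,134 38:59,134 40:60,134 42:60,134 44:60,134 46:60,134 48:61,134 50:93,146 52:169,184 54:203,205 56:205,207 58:205,207 60:205,207 62:205,207 64:205,207 66:205,207 68:206,207 70:205,207 72:205,206 74:205,206
side0 0 30:85,90 32:79,91 34:78,95 36:93,108 38:112,122 40:125,130 42:128,129 44:125,124 46:112,112 48:99,98 50:89,88 52:78,78 54:64,65 56:52,53 58:43,44 60:39,40 62:37,38 64:37,37 66:37,37 68:37,37 70:38,38 72:38,38 74:38,38
side0 28 30:83,92 32:78,93 34:78,97 36:97,112 38:116,126 40:131,136 42:141,142 44:146,146 46:146,146 48:146,146 50:146,145 52:146,145 54:146,145 56:146,145 58:146,145 60:146,145 62:146,145 64:146,145 66:146,145 68:147,146 70:146,145 72:145,144 74:143,142
side12 0 30:46,84 32:50,86 34:60,92 36:77,101 38:94,112 40:98,116 42:100,118 44:98,117 46:95,114 48:92,110 50:80,97 52:63,79 54:48,60 56:42,49 58:38,41 60:37,39 62:37,37 64:37,37 66:37,38 68:37,39 70:36,38 72:37,38 74:37,39
side12 28 30:48,90 32:48,90 34:48,90 36:48,90 38:48,90 40:48,90 42:49,90 44:49,91 46:51,92 48:55,93 50:76,105 52:102,121 54:123,135 56:139,145 58:153,154 60:155,155 62:156,155 64:157,156 66:157,156 68:157,156 70:157,156 72:156,155 74:153,152
```

```bash
python3 -c "
from station import ticket
print(ticket.job_done())"
```

```text
the job is handed in; nothing more can be done
None
```

I handed the job in at about 18 s. The green cover is hooked under the hood and lies flat, with its rear edge under the catch, which has sprung back to its original place. The gripper is clear, and I never touched the blue cover.

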